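Seat the locking pin in the tilted indexing head

TASK

Take the orange-handled locking pin out of its wooden stand, put it down the port of the leaning indexing head, and feel about on the plate at the bottom for the hidden locking hole until the pin drops in. Seat it fully home and let go; leave the glue bottle, the tape measure and the roll of masking tape where they are.

Things in the scene. Friction and masses are not known exactly. Their poses are not given: they have to be found in the camera images.
- pin_grip (a point): Centre of the square orange rubber handle (32 x 32 mm across, 46 mm long) of the steel locking pin, 0.13 to 0.21 kg, one rigid piece, at first upright and loose in the stand. z: along the pin, tip to handle; x and y: square to the handle's flat sides. The tip is 128 mm below this point, the handle's underside 23 mm below, its top 25 mm above.
- pin_tip (a point): Centre of the pin's flat tip (12 mm across, tapering out to the 16 mm round shank over 5 mm; a collar of 24 mm diameter under the handle, 6 mm thick). Axes as pin_grip.
- stand: Fixed block of brown wood, 85 x 85 x 60 mm, origin at the centre of its underside on the bench. A blind hole in the middle of its top (19 mm wide, 45 mm deep) holds the pin upright.
- index_base: Fixed blue base plate of the indexing head, 120 x 150 x 14 mm with two upright cheeks at its sides (up to 98 mm high), origin at the centre of its underside on the bench. The drum between the cheeks leans 30 degrees from vertical, towards this body's -x.
- drum: Fixed grey drum of the indexing head, 120 mm diameter, leaning 30 degrees. Origin: centre of the port's mouth, level with the drum's flat upper face (148 mm above the bench); z: along the port, out of it. The port is a round well, 48 mm wide and 55 mm deep. With the pin fully home its tip is at z = -90 mm and the handle's underside is 15 mm above the mouth.
- plate_middle (a point): Bottom of the port, on its axis, 55 mm below the mouth; axes as the drum. Here lies a flat, smooth, slippery black plate, square to z, clamped so that it does not move. Its one locking hole (blind, 19 mm wide, 35 mm deep, parallel to z) is centred up to 8 mm off this point along x and up to 8 mm along y, differently every time: it must be found by touch.
- glue_bottle: The glue bottle, a loose bystander. Origin at the centre of its underside.
- tape_measure: The tape measure, a loose bystander. Origin at the centre of its underside.
- masking_tape: The masking tape, a loose bystander. Origin at the centre of its underside.
Not all that is in view belongs to the job. What is meant by the part that bears pin_grip is not purple, red or white, and is the larger of those in its own colour.

How it is judged:
By the outcome, as a careful person would: the job done as asked, in the order asked, and still so for the second after the job is handed in, with the robot touching nothing.
It also fails if it takes over 64 s, if anything falls off the work surface, if the arm or the gripper's body presses on something with over 40 N, if the wrist force passes 120 N, or if a joint passes its speed limit or range.

ROBOT

A 7-joint arm with a two-finger parallel gripper is mounted at the origin on a cart in front of the work surface, level with it; the furniture and walls round the work are solid. World frame = base frame: x ahead of the robot, y to its left, z up, the work surface at z = 0. Lengths are in mm, angles in rad, forces in N, time in s.
With the tool pointing down it reaches from about 425 to 875 mm from the base axis. Payload 4.7 kg.
Tool frame: the origin (TCP) lies between the finger pads; the fingertips stand 17 mm ahead of it and the grasp point (between the pads) lies 2 mm behind it; z points along the fingers, y is the line along which they close (so a half turn about z gives the same grasp; the last joint's range is limited). The gripper opens to 87 mm and grips with 3 to 60 N. Pads are 19 mm wide; open, the fingers measure 117 mm over their backs; the gripper's body (75 mm by 190 mm) begins 51 mm behind the grasp point.
Start: joints at [-1.333, 0.321, -0.07, 1.45, 0.023, 1.371, -0.057], TCP at [144.284, 633.803, 239.587] pointing down, gripper open.
Joint ranges: [-2.86, 2.86], [-0.3, 2.09], [-1.38, 1.24], [0.06, 2.45], [-1.56, 4.7], [0.09, 2.05], [-2.69, 2.69]. Speed limits (rad/s): [2.57, 2.57, 3.14, 3.14, 3.14, 3.14, 3.14].

INTERFACE

Orientations are given as a unit quaternion [w, x, y, z].
In Python, from workcell import robot, get_image gives the robot as it stands.
- The arm moves only by the tool apply_moves, never from a script. Its argument "rows" is one flat list of numbers, 5 for each row, row after row: the shift along the tool's x, y, z normalised to -1 to 1, where 1 is 0.02 m, then the turn about the tool's z normalised to -1 to 1, where 1 is 0.15 rad, then the finger opening in mm, from 0 to 87. In form: [tx, ty, tz, spin, gripper, tx, ty, tz, spin, gripper, ...]. A call has 1 to 5 rows; each row shifts and turns the commanded pose from where the row before left it, along the tool's axes as they then stand; what a row does not reach is not made up. A row lasts 1/10 s, in which the tool goes at most 50 mm and 8.59 degrees, less where a joint would pass 70% of its speed; a pose out of reach is approached as far as the arm can. A call with a number of a shift or a turn outside -1 to 1 is refused whole. A call with a gripper value outside its range is refused whole. The fingers move at their own pace and stop on an object; the grip force is fixed at half the most. Time passes only in rows, so rows that do not move let the fingers close. It gives the time, the measured TCP pose, the force, the opening and the grip force at its end, in the units of the state.
- robot.get_state(): the state, without advancing time (a new reading comes with each control period).
- get_image(name): name is "scene" or "top"; returns a dict with "frame" (420x560x3 uint8, red, green, blue), "intrinsics" (3x3 intrinsics, pixels), "D" ([k1, k2, p1, p2, k3] as OpenCV has them; the pictures are not rectified), "T" (4x4, takes a point from camera to world coordinates). Camera axes: x right, y down, z forward; pixel columns grow to the right and rows downward; lengths in mm; the calibration is good to about 2 mm. A picture is of the moment at which its call begins. There is no depth.
- robot.finish_job(): hands the job in; it is judged then, once.
The state is a dict: "time": time; "q": joint angles; "dq": joint speeds; "tau": joint torques, N m; "ee_pos": TCP position; "eef_rot": TCP orientation; "force": force on the tool from outside, world axes, zero at the start; "wrist_torque": the same for the moment, N m; "width": finger opening in mm; "gripper_force": force on a finger pad.
Only numpy, scipy, OpenCV 4.12 (cv2) and the standard library are available. Lean on these libraries where they do the work, as an engineer would, in place of code of your own. Each camera call takes 0.05 s, during which the arm holds its last target. There are 200 camera calls.

## Working session

There is one attempt and no reset: what is moved stays moved. The work goes in short steps, Python scripts to look and compute and a tool call to move; the robot and the scene stay as the last step left them, time stands still between calls to the robot, and variables do not carry over. Pictures are saved under pics/ and viewed, at most 10 in all, crops included, and the job is handed in when it is done.

Besides the shell and the picture viewer there is one more tool, called after "Request:" as a command line: name --argument value ..., lists and objects as JSON in quotes. apply_moves: Moves the arm, as the interface text tells. Scaled input: -1 to 1 covers 0.02 m each way for a shift and 0.15 rad each way for a turn. Its arguments: {"type":"object","properties":{"rows":{"type":"array"}},"required":["rows"]}

```bash
ls; mkdir -p pics; python3 - <<'E'
from workcell import robot,get_image
import cv2,numpy as np,pickle
print(robot.get_state())
for n in("scene","top"):
    d=get_image(n); cv2.imwrite(f"pics/{n}0.png",cv2.resize(d["frame"][:,:,::-1],(784,588),interpolation=cv2.INTER_CUBIC)); pickle.dump(d,open(n+".pkl","wb")); print(d["intrinsics"],d["D"],d["T"])
E
```

```text
pics
{'time': 0.0, 'q': array([-1.3329189 ,  0.32183626, -0.0701015 ,  1.45168575,  0.02257011,
        1.37078135, -0.05688675]), 'dq': array([ 1.41856140e-03,  6.37657714e-04, -1.62760337e-04, -1.97153167e-04,
       -6.05057136e-04, -7.15663279e-05, -2.13535203e-03]), 'tau': array([-1.03309515e-05, -4.91314960e+01, -4.04216917e-01, -3.12512612e+01,
       -6.39030640e-02,  4.41066083e-02,  2.10506696e-04]), 'ee_pos': array([144.15531232, 633.27718081, 238.44758838]), 'eef_rot': array([-7.58021465e-05,  1.11628514e-01,  9.93749541e-01, -9.58915137e-04]), 'force': array([ 0.62852091,  0.16716244, -0.65579755]), 'wrist_torque': array([ 0.00219128, -0.01096993,  0.02088715]), 'gripper_force': 0.0, 'width': 86.88669986070884}
[[420.60633396   0.         281.88629495]
 [  0.         420.60633396 207.91737917]
 [  0.           0.           1.        ]] [0.02015662 0.         0.         0.         0.        ] [[-7.61725335e-01 -4.72466756e-01  4.43339236e-01  3.74125543e+01]
 [-6.47896684e-01  5.53252650e-01 -5.23585134e-01  2.47866717e+02]
 [ 2.09796278e-03 -6.86066082e-01 -7.27536205e-01  9.42320312e+02]
 [ 0.00000000e+00  0.00000000e+00  0.00000000e+00  1.00000000e+00]]
[[431.39928911   0.         274.01984154]
 [  0.         431.39928911 204.86093136]
 [  0.           0.           1.        ]] [-0.07484214  0.          0.          0.          0.        ] [[-6.43224202e-04 -9.92204205e-01  1.24621033e-01  3.77088508e+02]
 [-9.98562213e-01 -6.04255276e-03 -5.32634461e-02 -2.81751098e+02]
 [ 5.36012443e-02 -1.24476114e-01 -9.90773740e-01  1.22576873e+03]
 [ 0.00000000e+00  0.00000000e+00  0.00000000e+00  1.00000000e+00]]
```

View pics/scene0.png

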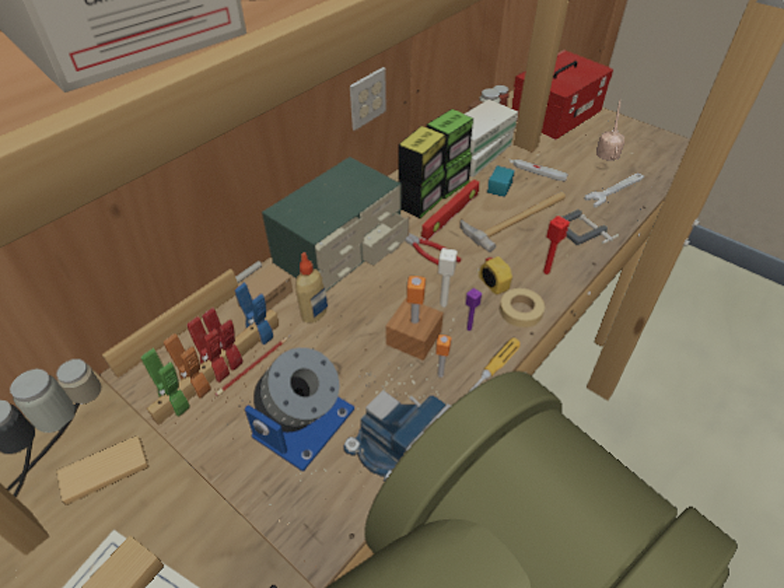

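View pics/top0.png

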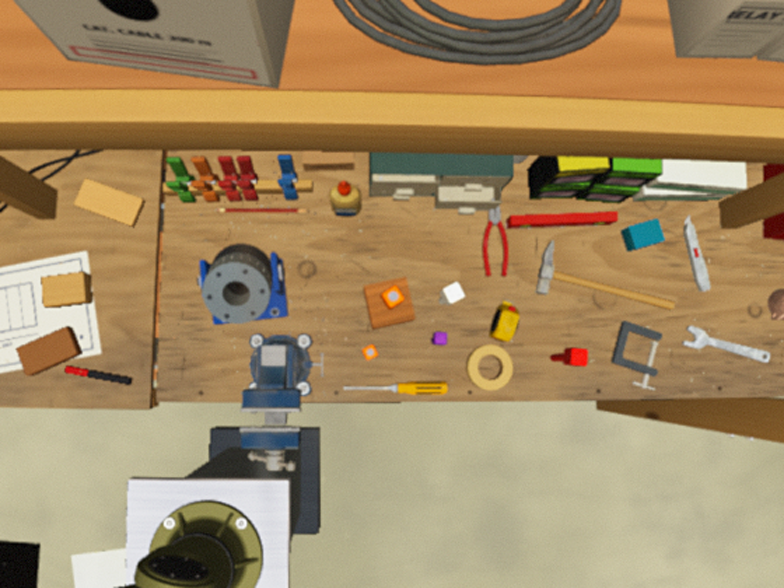

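Scene: large orange pin in the stand at (416,290), drum mouth about (302,378). Top: handle (393,296), drum mouth (237,292). The small orange pin at (370,352) is a decoy.

```bash
python3 - <<'E'
import pickle,cv2
s=pickle.load(open("scene.pkl","rb"))["frame"][:,:,::-1];t=pickle.load(open("top.pkl","rb"))["frame"][:,:,::-1]
cv2.imwrite("pics/s1.png",cv2.resize(s[190:340,170:330],None,fx=4,fy=4,interpolation=cv2.INTER_CUBIC)) 
cv2.imwrite("pics/t1.png",cv2.resize(t[165:245,135:300],None,fx=4.8,fy=4.8,interpolation=cv2.INTER_CUBIC))
E
```

```text
(no output)
```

View pics/s1.png

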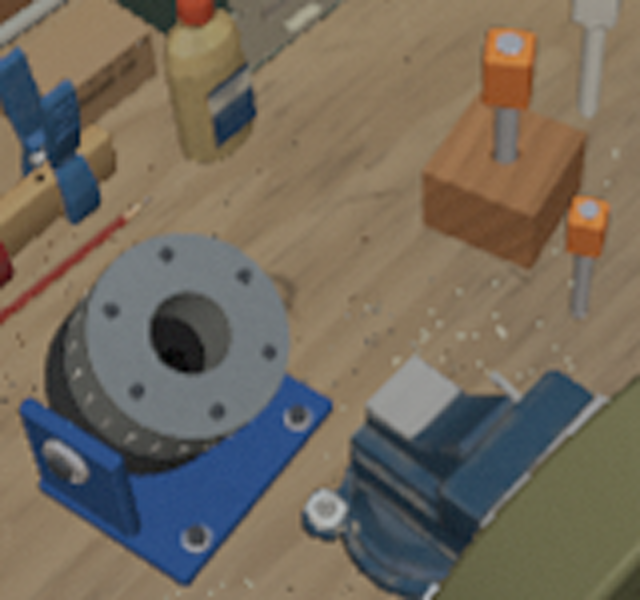

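View pics/t1.png

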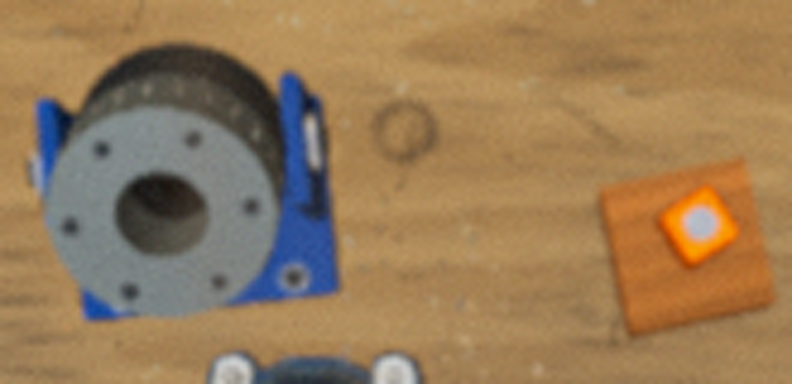

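```bash
cat >h.py <<'E'
import pickle,cv2,numpy as np
C={n:pickle.load(open(n+".pkl","rb")) for n in("scene","top")}
def ray(n,uv):
    d=C[n];p=cv2.undistortPoints(np.array([[uv]],float),d["intrinsics"],d["D"])[0,0]
    T=d["T"];return T[:3,3],T[:3,:3]@np.r_[p,1]
def onz(n,uv,z):
    o,r=ray(n,uv);return o+r*(z-o[2])/r[2]
def tri(a,b):
    A=np.zeros((3,3));B=np.zeros(3)
    for n,uv in(("scene",a),("top",b)):
        o,r=ray(n,uv);r=r/np.linalg.norm(r);P=np.eye(3)-np.outer(r,r);A+=P;B+=P@o
    return np.linalg.solve(A,B)
def S(x,y):return((x+.5)/4+169.5,(y+.5)/4+189.5)
def T(x,y):return((x+.5)/4.8+134.5,(y+.5)/4.8+164.5)
E
python3 - <<'E'
from h import *
np.set_printoptions(precision=1,suppress=True)
for nm,s,t,z in(("pin",(509,44),(701,223),168),("mouth",(190.5,333.5),(162,214.5),148)):
    print(nm,tri(S(*s),T(*t)),onz("scene",S(*s),z),onz("top",T(*t),z))
def yaw(a,b,z):
    d=onz("top",T(*b),z)-onz("top",T(*a),z);return np.degrees(np.arctan2(d[1],d[0])),np.linalg.norm(d)
print("base edge top",yaw((85,320),(340,290),14))
d=onz("scene",S(185,583),7)-onz("scene",S(331,404),14);print("base edge scene",np.degrees(np.arctan2(d[1],d[0])),np.linalg.norm(d))
c=[onz("top",T(*p),168) for p in((705,186),(740,229),(693,267),(658,223))]
for i in range(4):
    d=c[(i+1)%4]-c[i];print("h",np.degrees(np.arctan2(d[1],d[0])),np.linalg.norm(d))
# stand top corners
print([onz("top",T(*p),60)[:2] for p in((600,187),(744,159),(776,300),(630,335))], np.mean([onz("top",T(*p),60) for p in((600,187),(744,159),(776,300),(630,335))],0))
# bolts of drum face in both: fit plane
s=[(166,255),(245,276),(269,352),(217,411),(137,390),(111,311)]
t=[(193,138),(251,206),(219,282),(130,291),(70,226),(102,149)]
# match by opposite triangulation consistency
best=None
for k in range(6):
    P=np.array([tri(S(*s[i]),T(*t[(i+k)%6])) for i in range(6)])
    e=sum(np.linalg.norm(cv2.projectPoints(P,cv2.Rodrigues(C[n]["T"][:3,:3].T)[0],-C[n]["T"][:3,:3].T@C[n]["T"][:3,3],C[n]["intrinsics"],C[n]["D"])[0][:,0]-np.array([f(*q) for q in(s if n=="scene" else [t[(i+k)%6] for i in range(6)])])) for n,f in(("scene",S),("top",T)))
    if best is None or e<best[0]:best=(e,k,P)
e,k,P=best;m=P.mean(0);n=np.linalg.svd(P-m)[2][2];n*=np.sign(n[2]);print(e,k,"centre",m,"n",n*100,"lean",np.degrees(np.arccos(n[2])),"dir",np.degrees(np.arctan2(n[1],n[0])))
E
```

```text
pin [ 495.6 -354.4  168.2] [ 496.6 -354.1  168. ] [ 494.8 -355.   168. ]
mouth [500.6 -75.  148.3] [501.5 -74.6 148. ] [499.9 -75.5 148. ]
base edge top (np.float64(-82.95851312873603), np.float64(148.69554014430778))
base edge scene 95.98301158225453 143.74433953183268
h -140.97313577933355 28.622861248584012
h 129.08870737506575 31.330819842374392
h 38.48085403256896 28.92515842406351
h -51.46603700936452 31.056307578894103
[array([ 527. , -305.1]), array([ 543.7, -387.2]), array([ 463.1, -405. ]), array([ 443.1, -322.3])] [ 494.2 -354.9   60. ]
1.7520957623924263 0 centre [499.4 -75.1 151.1] n [-49.1  -6.7  86.8] lean 29.71707571853575 dir -172.25227400896654
```

Request:
apply_moves --rows '[-1, -0.83, 0, 0, 87, -1, -0.83, 0, 0, 87, -1, -0.83, 0, 0, 87, -1, -0.83, 0, 0, 87, -1, -0.83, 0, 0, 87]'

```text
time: 0.6
ee_pos: [223.8, 529.5, 239.0]
eef_rot: [-0.0, 0.112, 0.994, -0.0]
force: [-0.7, 0.6, -0.4]
width: 86.8
gripper_force: 0.0
```

```bash
cat >plan.py <<'E'
import numpy as np
from workcell import robot
from scipy.spatial.transform import Rotation as R
def pose():
    s=robot.get_state();q=s["eef_rot"];M=R.from_quat([*q[1:],q[0]]).as_matrix()
    return s,np.array(s["ee_pos"]),M,np.degrees(np.arctan2(M[1,1],M[0,1]))
def plan(target,yaw,n):
    s,p,M,psi=pose();dp=(np.array(target)-p)/n;dy=((yaw-psi+180)%360-180) if abs(yaw-psi)>180 else yaw-psi
    rows=[]
    for i in range(n):
        a=np.radians(psi+dy*i/n);x=np.array([-np.sin(a),np.cos(a),0]);y=np.array([np.cos(a),np.sin(a),0])
        rows.append([dp@x/20,dp@y/20,-dp[2]/20,-np.radians(dy/n)/.15])
    r=np.round(rows,2);print("at",p.round(1),"yaw",round(psi,1),"max",abs(r).max());print(r.tolist())
E
python3 -c "
from plan import *
plan((470,200,239),77,15)"
```

```text
at [223.8 529.5 239. ] yaw 77.2 max 1.05
[[-1.04, -0.89, 0.0, 0.0], [-1.04, -0.89, 0.0, 0.0], [-1.04, -0.89, 0.0, 0.0], [-1.04, -0.89, 0.0, 0.0], [-1.04, -0.89, 0.0, 0.0], [-1.04, -0.89, 0.0, 0.0], [-1.04, -0.89, 0.0, 0.0], [-1.05, -0.89, 0.0, 0.0], [-1.05, -0.89, 0.0, 0.0], [-1.05, -0.89, 0.0, 0.0], [-1.05, -0.89, 0.0, 0.0], [-1.05, -0.89, 0.0, 0.0], [-1.05, -0.89, 0.0, 0.0], [-1.05, -0.89, 0.0, 0.0], [-1.05, -0.89, 0.0, 0.0]]
```

Request:
apply_moves --rows '[-1, -0.86, 0, 0, 87, -1, -0.86, 0, 0, 87, -1, -0.86, 0, 0, 87, -1, -0.86, 0, 0, 87, -1, -0.86, 0, 0, 87]'

```text
time: 1.1
ee_pos: [302.2, 423.5, 239.2]
eef_rot: [-0.0, 0.112, 0.994, -0.0]
force: [0.7, 0.2, 0.4]
width: 86.9
gripper_force: 0.0
```

Request:
apply_moves --rows '[-1, -0.86, 0, 0, 87, -1, -0.86, 0, 0, 87, -1, -0.86, 0, 0, 87, -1, -0.86, 0, 0, 87, -1, -0.86, 0, 0, 87]'

```text
time: 1.6
ee_pos: [380.6, 317.5, 239.2]
eef_rot: [-0.0, 0.112, 0.994, -0.0]
force: [0.8, 0.6, 0.4]
width: 86.7
gripper_force: 0.0
```

Request:
apply_moves --rows '[-1, -0.86, 0, 0, 87, -1, -0.86, 0, 0, 87, -1, -0.86, 0, 0, 87, -1, -0.86, 0, 0, 87, -1, -0.86, 0, 0, 87]'

```text
time: 2.1
ee_pos: [458.9, 211.5, 239.2]
eef_rot: [-0.0, 0.112, 0.994, -0.0]
force: [0.0, 0.2, -0.3]
width: 87.4
gripper_force: 0.0
```

```bash
python3 -c "
from plan import *
plan((495,-354,239),-51,30)"
```

```text
at [458.9 211.5 239.2] yaw 77.2 max 0.94
[[-0.27, -0.91, 0.0, 0.5], [-0.33, -0.88, 0.0, 0.5], [-0.4, -0.86, 0.0, 0.5], [-0.46, -0.82, 0.0, 0.5], [-0.52, -0.79, 0.0, 0.5], [-0.58, -0.75, 0.0, 0.5], [-0.63, -0.7, 0.0, 0.5], [-0.68, -0.65, 0.0, 0.5], [-0.73, -0.6, 0.0, 0.5], [-0.77, -0.54, 0.0, 0.5], [-0.81, -0.48, 0.0, 0.5], [-0.84, -0.42, 0.0, 0.5], [-0.87, -0.36, 0.0, 0.5], [-0.9, -0.29, 0.0, 0.5], [-0.92, -0.22, 0.0, 0.5], [-0.93, -0.15, 0.0, 0.5], [-0.94, -0.09, 0.0, 0.5], [-0.94, -0.01, 0.0, 0.5], [-0.94, 0.06, 0.0, 0.5], [-0.94, 0.13, 0.0, 0.5], [-0.92, 0.2, 0.0, 0.5], [-0.91, 0.26, 0.0, 0.5], [-0.88, 0.33, 0.0, 0.5], [-0.86, 0.4, 0.0, 0.5], [-0.83, 0.46, 0.0, 0.5], [-0.79, 0.52, 0.0, 0.5], [-0.75, 0.58, 0.0, 0.5], [-0.7, 0.63, 0.0, 0.5], [-0.65, 0.68, 0.0, 0.5], [-0.6, 0.73, 0.0, 0.5]]
```

Request:
apply_moves --rows '[-0.27, -0.91, 0, 0.5, 87, -0.33, -0.88, 0, 0.5, 87, -0.4, -0.86, 0, 0.5, 87, -0.46, -0.82, 0, 0.5, 87, -0.52, -0.79, 0, 0.5, 87]'

```text
time: 2.6
ee_pos: [464.1, 117.4, 239.2]
eef_rot: [-0.0, 0.296, 0.955, -0.0]
force: [-0.5, -0.4, 0.2]
width: 87.1
gripper_force: 0.0
```

Request:
apply_moves --rows '[-0.58, -0.75, 0, 0.5, 87, -0.63, -0.7, 0, 0.5, 87, -0.68, -0.65, 0, 0.5, 87, -0.73, -0.6, 0, 0.5, 87, -0.77, -0.54, 0, 0.5, 87]'

```text
time: 3.1
ee_pos: [469.7, 23.2, 239.2]
eef_rot: [-0.0, 0.469, 0.883, -0.0]
force: [0.3, -0.6, -0.3]
width: 86.9
gripper_force: 0.0
```

Request:
apply_moves --rows '[-0.81, -0.48, 0, 0.5, 87, -0.84, -0.42, 0, 0.5, 87, -0.87, -0.36, 0, 0.5, 87, -0.9, -0.29, 0, 0.5, 87, -0.92, -0.22, 0, 0.5, 87]'

```text
time: 3.6
ee_pos: [475.3, -70.8, 239.2]
eef_rot: [-0.0, 0.626, 0.78, -0.0]
force: [0.3, -0.0, -0.6]
width: 87.0
gripper_force: 0.0
```

Request:
apply_moves --rows '[-0.93, -0.15, 0, 0.5, 87, -0.94, -0.09, 0, 0.5, 87, -0.94, -0.01, 0, 0.5, 87, -0.94, 0.06, 0, 0.5, 87, -0.94, 0.13, 0, 0.5, 87]'

```text
time: 4.1
ee_pos: [481.2, -165.4, 239.5]
eef_rot: [-0.0, 0.761, 0.649, 0.0]
force: [0.2, -0.2, 0.4]
width: 87.2
gripper_force: 0.0
```

Request:
apply_moves --rows '[-0.92, 0.2, 0, 0.5, 87, -0.91, 0.26, 0, 0.5, 87, -0.88, 0.33, 0, 0.5, 87, -0.86, 0.4, 0, 0.5, 87, -0.83, 0.46, 0, 0.5, 87]'

```text
time: 4.6
ee_pos: [486.6, -260.1, 239.5]
eef_rot: [0.0, 0.869, 0.495, 0.0]
force: [0.2, 0.5, -0.0]
width: 87.4
gripper_force: 0.0
```

Request:
apply_moves --rows '[-0.79, 0.52, 0, 0.5, 87, -0.75, 0.58, 0, 0.5, 87, -0.7, 0.63, 0, 0.5, 87, -0.65, 0.68, 0, 0.5, 87, -0.6, 0.73, 0, 0.5, 87]'

```text
time: 5.1
ee_pos: [491.7, -354.4, 239.4]
eef_rot: [0.0, 0.946, 0.325, -0.0]
force: [-0.3, -0.1, 0.1]
width: 87.0
gripper_force: 0.0
```

```bash
python3 -c "
from plan import *
plan((495.3,-354.6,142),-51.3,5)
print(robot.get_state()['q'])"
```

```text
at [ 491.7 -354.4  239.4] yaw -52.1 max 0.97
[[0.03, 0.02, 0.97, -0.02], [0.03, 0.02, 0.97, -0.02], [0.03, 0.02, 0.97, -0.02], [0.03, 0.02, 0.97, -0.02], [0.03, 0.02, 0.97, -0.02]]
[-0.1502738   0.30489715  0.89902858  1.59388838 -0.242315    1.36036894
 -0.13149965]
```

Request:
apply_moves --rows '[0.06, 0.04, 1, -0.05, 87, 0.06, 0.04, 1, -0.04, 87, 0.03, 0.02, 1, 0, 87, 0, 0, 1, 0, 87, 0, 0, 0.9, 0, 87]'

```text
time: 5.6
ee_pos: [495.1, -353.3, 140.3]
eef_rot: [-0.0, 0.943, 0.333, -0.0]
force: [0.1, -1.0, -0.1]
width: 86.6
gripper_force: 0.0
```

Request:
apply_moves --rows '[0, 0, 0, 0, 25, 0, 0, 0, 0, 25, 0, 0, 0, 0, 25, 0, 0, 0, 0, 25, 0, 0, 0, 0, 25]'

```text
time: 6.1
ee_pos: [495.7, -352.8, 142.4]
eef_rot: [0.0, 0.943, 0.334, 0.001]
force: [-0.1, -0.1, 0.1]
width: 54.6
gripper_force: 0.0
```

```bash
python3 - <<'E'
from plan import *
from workcell import get_image
import cv2
s,p,M,psi=pose();print(p,psi,s["width"],s["gripper_force"],s["force"])
t=get_image("top")["frame"][165:245,220:330,::-1];c=get_image("scene")["frame"][170:270,240:380,::-1]
t=cv2.resize(t,(550,400),interpolation=3)[:,:400];c=cv2.resize(c,(560,400),interpolation=3)[:,:400]
cv2.imwrite("pics/g1.png",cv2.hconcat([t,c]))
E
```

```text
[ 495.68524982 -352.81419275  142.41945481] -50.96944588139736 54.64519918517435 0.0 [-0.06822547 -0.11629075  0.13933788]
```

View pics/g1.png

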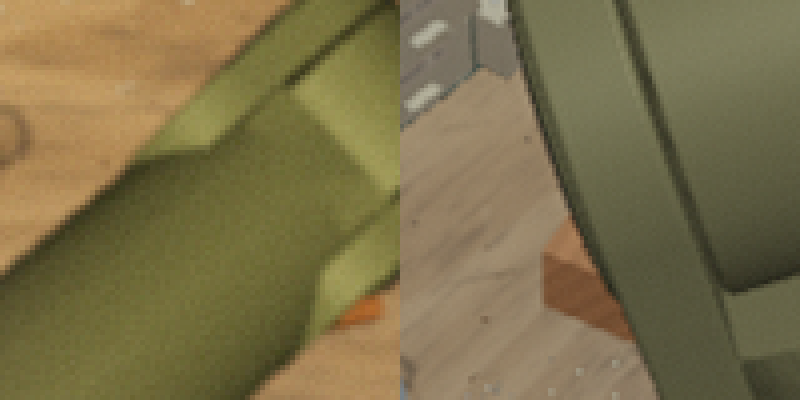

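The arm hides the pin in both views; only a stand corner shows (about (590,280)). I'll go by touch and continue closing.

Request:
apply_moves --rows '[0, 0, 0, 0, 25, 0, 0, 0, 0, 25, 0, 0, 0, 0, 25, 0, 0, 0, 0, 25, 0, 0, 0, 0, 25]'

```text
time: 6.7
ee_pos: [495.5, -352.8, 141.7]
eef_rot: [0.0, 0.943, 0.334, 0.0]
force: [1.4, -1.3, 0.3]
width: 33.4
gripper_force: 28.4
```

Request:
apply_moves --rows '[0, 0, 0, 0, 25, 0, 0, 0, 0, 25, 0, 0, -0.25, 0, 25, 0, 0, -0.25, 0, 25, 0, 0, 0, 0, 25]'

```text
time: 7.2
ee_pos: [495.4, -352.7, 152.4]
eef_rot: [0.0, 0.943, 0.334, 0.0]
force: [0.7, -0.9, -0.5]
width: 33.2
gripper_force: 28.4
```

Request:
apply_moves --rows '[0, 0, -0.26, 0.74, 25, 0, 0, -0.26, 0.74, 25, 0, 0, -0.26, 0.75, 25, 0, 0, -0.26, 0.75, 25, 0, 0, -0.26, 0.75, 25]'

```text
time: 7.7
ee_pos: [495.3, -352.5, 177.7]
eef_rot: [-0.0, 0.998, 0.059, 0.0]
force: [2.6, -2.7, -1.9]
width: 33.0
gripper_force: 28.4
```

```bash
python3 - <<'E'
from plan import *
s,p,M,psi=pose();print(p,psi,s["width"],s["gripper_force"],s["force"],s["wrist_torque"],s["q"])
th=np.radians([0,4,8,12,16,20,24,28,31]);d=128*np.sin(th)-4.3*th/th[-1];z=128*np.cos(th)
print((-np.diff(d)/20).round(2),(-np.diff(z)/20).round(2))
E
```

```text
[ 495.26968549 -352.48891065  177.70657084] -83.28141458954374 33.048358589610785 28.391036592249748 [ 2.56775582 -2.65588712 -1.85568152] [-0.68379891 -0.5033842  -0.01850616] [-0.20918722  0.3941531   0.98722249  1.6710274  -0.34318656  1.26286351
 -0.60491179]
[-0.42 -0.42 -0.41 -0.41 -0.4  -0.39 -0.37 -0.27] [0.02 0.05 0.08 0.11 0.14 0.17 0.2  0.16]
```

Request:
apply_moves --rows '[-0.42, 0.03, 0.02, 0, 25, -0.42, 0.03, 0.05, 0, 25, -0.41, 0, 0.08, 0, 25, -0.41, 0, 0.11, 0, 25, 0, 0, 0, 0, 25]'

```text
time: 8.2
ee_pos: [463.3, -358.4, 173.4]
eef_rot: [0.001, 0.998, 0.061, 0.002]
force: [4.0, -3.7, 1.4]
width: 32.0
gripper_force: 30.0
```

```bash
python3 - <<'E'
from plan import *
s,p,M,psi=pose();print(p,psi,s["force"],s["wrist_torque"])
E
```

```text
[ 463.26366538 -358.43052754  173.43862952] -82.9537862930475 [ 4.02949474 -3.66628123  1.35405799] [-0.89605653 -1.10685475 -0.10628255]
```

Request:
apply_moves --rows '[-0.4, 0.05, 0.14, 0, 25, -0.39, 0.05, 0.17, 0, 25, -0.37, 0, 0.2, 0, 25, -0.27, 0, 0.16, 0, 25, 0, 0, 0, 0, 25]'

```text
time: 8.7
ee_pos: [434.4, -362.9, 159.0]
eef_rot: [-0.0, 0.998, 0.061, 0.001]
force: [4.9, -0.2, 2.9]
width: 31.2
gripper_force: 30.0
```

```bash
python3 - <<'E'
from plan import *
s,p,M,psi=pose();print(p,psi,s["force"],s["wrist_torque"])
E
```

```text
[ 434.37616897 -362.87104201  158.98086659] -82.99816727858995 [ 4.906918   -0.17028542  2.88913512] [-0.1960401  -1.25106337 -0.03252148]
```

Request:
apply_moves --rows '[-0.25, 0, -0.43, 0, 25, -0.25, 0, -0.43, 0, 25, -0.25, 0, -0.43, 0, 25, 0, 0, -1, 0, 25, 0, 0, -1, 0, 25]'

```text
time: 9.2
ee_pos: [416.8, -364.6, 224.3]
eef_rot: [-0.001, 0.998, 0.06, -0.002]
force: [0.2, -0.5, -1.8]
width: 31.9
gripper_force: 30.0
```

```bash
python3 - <<'E'
from plan import *
s=robot.get_state();print(s["force"],s["q"])
plan((430.7,-83.6,270.6),-83,15)
E
```

```text
[ 0.20080001 -0.54036855 -1.77096692] [-0.27803342  0.2038361   1.07752484  1.74078166 -0.18349842  1.31229975
 -0.61102496]
at [ 416.8 -364.6  224.3] yaw -83.1 max 0.92
[[0.16, -0.92, -0.15, -0.0], [0.16, -0.92, -0.15, -0.0], [0.16, -0.92, -0.15, -0.0], [0.16, -0.92, -0.15, -0.0], [0.16, -0.92, -0.15, -0.0], [0.16, -0.92, -0.15, -0.0], [0.16, -0.92, -0.15, -0.0], [0.16, -0.92, -0.15, -0.0], [0.16, -0.92, -0.15, -0.0], [0.16, -0.92, -0.15, -0.0], [0.16, -0.92, -0.15, -0.0], [0.16, -0.92, -0.15, -0.0], [0.16, -0.92, -0.15, -0.0], [0.16, -0.92, -0.15, -0.0], [0.16, -0.92, -0.15, -0.0]]
```

Request:
apply_moves --rows '[0.16, -0.9, -0.6, 0, 25, 0.16, -0.9, -0.6, 0, 25, 0.16, -0.9, -0.6, 0, 25, 0.16, -0.9, -0.45, 0, 25, 0.16, -0.9, 0, 0, 25]'

```text
time: 9.7
ee_pos: [422.9, -273.8, 270.2]
eef_rot: [-0.0, 0.998, 0.061, -0.001]
force: [0.8, 0.5, -1.9]
width: 32.1
gripper_force: 30.0
```

Request:
apply_moves --rows '[0.16, -0.92, 0, 0, 25, 0.16, -0.92, 0, 0, 25, 0.16, -0.92, 0, 0, 25, 0.16, -0.92, 0, 0, 25, 0.16, -0.92, 0, 0, 25]'

```text
time: 10.2
ee_pos: [427.0, -180.5, 268.9]
eef_rot: [0.0, 0.998, 0.061, -0.002]
force: [1.1, -0.6, -1.6]
width: 31.8
gripper_force: 30.0
```

```bash
python3 - <<'E'
from plan import *
from workcell import get_image
import cv2,pickle
s=robot.get_state();print(s["force"],s["q"])
plan((430.7,-83.6,270.6),-83,5)
for n in("top","scene"):pickle.dump(get_image(n),open(n+"2.pkl","wb"))
t=pickle.load(open("top2.pkl","rb"))["frame"][150:270,130:250,::-1];c=pickle.load(open("scene2.pkl","rb"))["frame"][180:320,170:310,::-1]
cv2.imwrite("pics/p2.png",cv2.hconcat([cv2.resize(t,(400,400),interpolation=3),cv2.resize(c,(400,400),interpolation=3)]))
E
```

```text
[ 1.06370058 -0.57099474 -1.60732803] [-0.57549157 -0.1811541   0.82804181  1.86723102  0.13633952  1.40288748
 -1.22865255]
at [ 427.  -180.5  268.9] yaw -83.1 max 0.96
[[0.15, -0.96, -0.02, -0.0], [0.15, -0.96, -0.02, -0.0], [0.15, -0.96, -0.02, -0.0], [0.15, -0.96, -0.02, -0.0], [0.15, -0.96, -0.02, -0.0]]
```

View pics/p2.png

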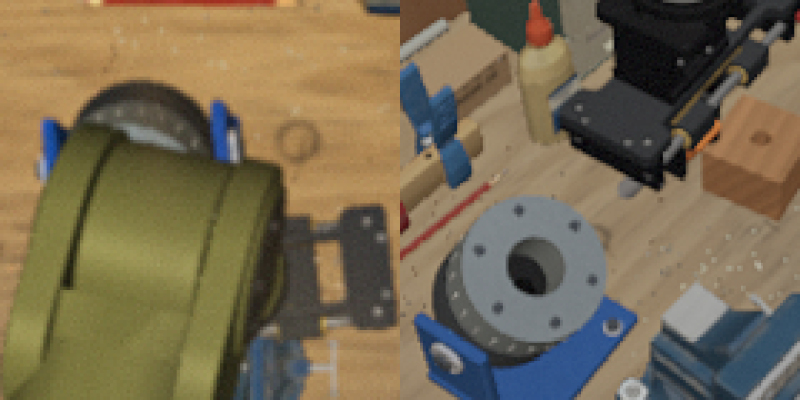

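```bash
python3 - <<'E'
from h import *
d=pickle.load(open("scene2.pkl","rb"))
f=d["frame"]
cv2.imwrite("pics/c3.png",cv2.resize(f[220:265,225:295,::-1],None,fx=11,fy=11,interpolation=3))
R=d["T"][:3,:3].T
def pr(P):return cv2.projectPoints(np.array([P],float),cv2.Rodrigues(R)[0],-R@d["T"][:3,3],d["intrinsics"],d["D"])[0].ravel()
for a in(26,28,30,32,34):
    a=np.radians(a);n=np.r_[np.sin(a)*np.array([-.9925,-.122]),np.cos(a)]
    g=np.array([425.7,-180.6,270.1]);print(np.degrees(a),[(((pr(g-k*n)-(224.5,219.5))*11-.5).round()) for k in(128,123,29)])
E
```

```text
26.0 [array([319., 326.]), array([327., 317.]), array([477., 144.])]
28.0 [array([304., 312.]), array([312., 304.]), array([473., 141.])]
29.999999999999996 [array([288., 298.]), array([297., 290.]), array([469., 137.])]
32.0 [array([273., 283.]), array([282., 276.]), array([466., 134.])]
34.0 [array([259., 268.]), array([268., 262.]), array([462., 130.])]
```

View pics/c3.png

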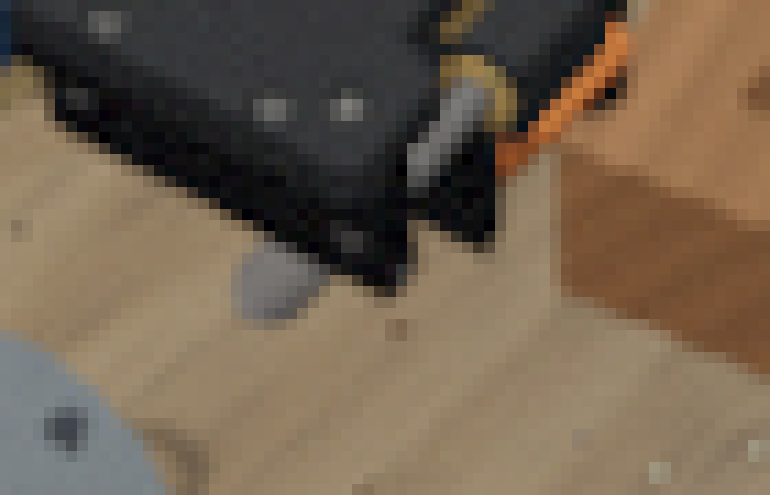

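The tip shows at about (268,290) in the crop, matching a pin tilted about 31°. Moving over the port.

Request:
apply_moves --rows '[0.15, -0.95, 0, 0, 25, 0.15, -0.95, 0, 0, 25, 0.15, -0.95, 0, 0, 25, 0.15, -0.95, 0.1, 0, 25, 0.15, -0.95, 0.1, 0, 25]'

```text
time: 10.8
ee_pos: [431.3, -85.4, 265.2]
eef_rot: [0.001, 0.998, 0.06, -0.001]
force: [0.5, 1.3, -1.0]
width: 31.9
gripper_force: 30.0
```

```bash
python3 - <<'E'
from plan import *
s=robot.get_state();print(s["force"],s["q"],s["wrist_torque"])
plan((432.4,-84.4,260.5),-83,1)
E
```

```text
[ 0.48265994  1.30726111 -1.04569513] [-0.62742426 -0.21905221  0.66636172  1.91768539  0.13803935  1.40114757
 -1.4472114 ] [-0.03275479  0.11583738  0.02515788]
at [431.3 -85.4 265.2] yaw -83.1 max 0.23
[[0.06, -0.04, 0.23, -0.01]]
```

Request:
apply_moves --rows '[0.06, -0.04, 0.23, 0, 25, 0.25, 0, 0.43, 0, 25, 0.25, 0, 0.43, 0, 25, 0.25, 0, 0.43, 0, 25, 0.25, 0, 0.43, 0, 25]'

```text
time: 11.3
ee_pos: [453.5, -81.8, 225.7]
eef_rot: [0.0, 0.998, 0.06, -0.0]
force: [-0.4, 0.4, -1.6]
width: 31.8
gripper_force: 30.0
```

```bash
cat > st.py <<'E'
from plan import *
s,p,M,psi=pose()
n=np.r_[-.4963,-.061,.866];x=np.r_[.866*.9925,.866*.122,.5];y=np.cross(n,x)
tip=p+[65.5,9,-108.2];r=tip-[500.4,-75.1,148];f=np.array(s["force"])
print("t",s["time"],"p",p.round(1),"drum xyz of tip",(r@x).round(1),(r@y).round(1),(r@n).round(1),"F drum",(f@x).round(1),(f@y).round(1),(f@n).round(1),"w",s["width"],"T",s["wrist_torque"].round(2))
E
python3 st.py
```

```text
t 11.3 p [453.5 -81.8 225.7] drum xyz of tip 1.0 0.0 -35.8 F drum -1.1 0.5 -1.3 w 31.784392172901292 T [-0.08  0.17  0.  ]
```

Request:
apply_moves --rows '[0.25, 0, 0.43, 0, 25, 0.15, 0, 0.26, 0, 25, 0.03, 0, 0.04, 0, 25, 0.03, 0, 0.04, 0, 25, 0, 0, 0, 0, 25]'

```text
time: 11.8
ee_pos: [462.6, -79.9, 211.6]
eef_rot: [-0.0, 0.998, 0.061, 0.0]
force: [-0.5, 0.6, -1.6]
width: 31.8
gripper_force: 30.0
```

```bash
python3 st.py
```

```text
t 11.8 p [462.6 -79.9 211.6] drum xyz of tip 1.9 0.8 -52.7 F drum -1.1 0.6 -1.2 w 31.815779688356915 T [-0.06  0.18 -0.04]
```

Request:
apply_moves --rows '[0.02, 0.03, 0.05, 0, 25, 0.02, 0.03, 0.05, 0, 25, 0.02, 0, 0.05, 0, 25, 0.02, 0, 0.05, 0, 25, 0, 0, 0, 0, 25]'

```text
time: 12.3
ee_pos: [463.7, -81.1, 209.8]
eef_rot: [-0.001, 0.998, 0.061, -0.001]
force: [-10.6, 0.6, 16.5]
width: 32.0
gripper_force: 30.0
```

```bash
python3 st.py
```

```text
t 12.3 p [463.7 -81.1 209.8] drum xyz of tip 1.9 -0.5 -54.6 F drum -0.8 1.9 19.5 w 32.04593712274989 T [0.16 1.98 0.1 ]
```

Request:
apply_moves --rows '[-0.12, 0, 0.01, 0, 25, -0.1, 0, 0.06, 0, 25, -0.1, 0, 0.06, 0, 25, -0.1, 0, 0.06, 0, 25, -0.1, 0, 0.06, 0, 25]'

```text
time: 12.8
ee_pos: [453.8, -82.2, 202.2]
eef_rot: [-0.0, 0.998, 0.061, 0.0]
force: [2.0, -0.0, 1.1]
width: 31.7
gripper_force: 30.0
```

```bash
python3 st.py
```

```text
t 12.8 p [453.8 -82.2 202.2] drum xyz of tip -10.5 -0.4 -56.3 F drum 2.3 -0.2 -0.0 w 31.749425622115705 T [-0.05 -0.55 -0.01]
```

Request:
apply_moves --rows '[0.03, 0, 0.04, 0, 25, 0.02, 0, 0.05, 0, 25, 0, 0, 0, 0, 25]'

```text
time: 13.1
ee_pos: [455.6, -81.9, 200.7]
eef_rot: [0.0, 0.998, 0.061, 0.001]
force: [2.9, 0.7, 0.2]
width: 31.8
gripper_force: 30.0
```

```bash
python3 st.py
```

```text
t 13.1 p [455.6 -81.9 200.7] drum xyz of tip -9.7 -0.3 -58.4 F drum 2.7 0.3 -1.3 w 31.821438723089837 T [ 0.03 -0.49  0.03]
```

Request:
apply_moves --rows '[0.1, 0, 0.09, 0, 25, 0.1, 0, 0.09, 0, 25, 0, 0, 0, 0, 25]'

```text
time: 13.4
ee_pos: [459.1, -81.4, 196.6]
eef_rot: [0.0, 0.998, 0.061, -0.0]
force: [2.5, 0.7, -0.7]
width: 31.5
gripper_force: 30.0
```

```bash
python3 st.py
```

```text
t 13.4 p [459.1 -81.4 196.6] drum xyz of tip -8.7 -0.3 -63.8 F drum 1.9 0.4 -1.9 w 31.52939132255566 T [ 0.09 -0.57  0.03]
```

Request:
apply_moves --rows '[0.14, 0, 0.2, 0, 25, 0.14, 0, 0.2, 0, 25, 0.14, 0, 0.2, 0, 25, 0, 0, 0, 0, 25]'

```text
time: 13.8
ee_pos: [466.9, -80.4, 184.0]
eef_rot: [0.0, 0.998, 0.061, -0.001]
force: [0.3, 0.8, -1.5]
width: 31.7
gripper_force: 30.0
```

```bash
python3 st.py
```

```text
t 13.8 p [466.9 -80.4 184. ] drum xyz of tip -8.2 -0.3 -78.6 F drum -0.4 0.8 -1.5 w 31.672926646586546 T [-0.03 -0.07 -0.01]
```

Sliding in freely with little force. 11 mm to go.

Request:
apply_moves --rows '[0.12, 0, 0.22, 0, 25, 0.08, 0, 0.13, 0, 25, 0.04, 0, 0.06, 0, 25, 0, 0, 0, 0, 25]'

```text
time: 14.2
ee_pos: [471.7, -79.9, 176.4]
eef_rot: [0.0, 0.998, 0.061, -0.0]
force: [-0.4, -0.2, -0.8]
width: 32.1
gripper_force: 30.0
```

```bash
python3 st.py
```

```text
t 14.2 p [471.7 -79.9 176.4] drum xyz of tip -7.8 -0.4 -87.6 F drum -0.8 -0.1 -0.5 w 32.148527608659315 T [-0.14  0.16  0.02]
```

Request:
apply_moves --rows '[0.03, 0, 0.05, 0, 25, 0.03, 0, 0.05, 0, 25, 0.03, 0, 0.05, 0, 25, 0, 0, 0, 0, 25]'

```text
time: 14.6
ee_pos: [473.2, -79.9, 175.2]
eef_rot: [-0.001, 0.998, 0.061, -0.001]
force: [-6.2, -0.6, 10.3]
width: 32.0
gripper_force: 30.0
```

```bash
python3 st.py
```

```text
t 14.6 p [473.2 -79.9 175.2] drum xyz of tip -7.2 -0.5 -89.4 F drum -0.3 0.2 12.1 w 32.00712686967261 T [0.02 1.49 0.02]
```

Request:
apply_moves --rows '[0.01, 0, 0.02, 0, 25, 0, 0, 0, 0, 25, 0, 0, 0, 0, 60, 0, 0, 0, 0, 60, 0, 0, 0, 0, 60]'

```text
time: 15.1
ee_pos: [474.1, -79.6, 173.4]
eef_rot: [-0.0, 0.998, 0.061, 0.0]
force: [-0.5, -0.0, 0.6]
width: 48.3
gripper_force: 0.0
```

Request:
apply_moves --rows '[0, 0, 0, 0, 60, 0, 0, 0, 0, 60, 0, 0, 0, 0, 60, 0, 0, -0.3, 0, 60, 0, 0, -0.6, 0, 60]'

```text
time: 15.6
ee_pos: [473.3, -79.7, 191.3]
eef_rot: [0.0, 0.998, 0.061, -0.001]
force: [-0.3, 0.2, -0.1]
width: 59.8
gripper_force: 0.0
```

Request:
apply_moves --rows '[0, 0, -1, 0, 60, 0, 0, -1, 0, 60, 0, 0, -1, 0, 60, 0, 0, -1, 0, 60, 0, 0, -1, 0, 60]'

```text
time: 16.1
ee_pos: [474.1, -79.9, 293.4]
eef_rot: [-0.0, 0.998, 0.061, 0.001]
force: [1.4, 0.0, 0.1]
width: 60.4
gripper_force: 0.0
```

Request:
apply_moves --rows '[0, 1, 0, 0, 60, 0, 1, 0, 0, 60, 0, 1, 0, 0, 60, 0, 1, 0, 0, 60, 0, 1, 0, 0, 60]'

```text
time: 16.6
ee_pos: [486.3, -179.8, 292.6]
eef_rot: [-0.0, 0.998, 0.061, 0.001]
force: [-0.6, -1.2, 0.1]
width: 60.1
gripper_force: 0.0
```

Request:
apply_moves --rows '[0, 1, 0, 0, 60, 0, 1, 0, 0, 60, 0, 1, 0, 0, 60, 0, 1, 0, 0, 60, 0, 1, 0, 0, 60]'

```text
time: 17.1
ee_pos: [498.6, -278.9, 292.5]
eef_rot: [0.0, 0.998, 0.061, 0.001]
force: [-0.3, 0.3, 0.1]
width: 60.4
gripper_force: 0.0
```

```bash
python3 - <<'E'
from workcell import get_image,robot
import cv2
print(robot.get_state()["force"])
t=get_image("top")["frame"][150:260,120:230,::-1];c=get_image("scene")["frame"][200:340,160:300,::-1]
cv2.imwrite("pics/e.png",cv2.hconcat([cv2.resize(t,(400,400),interpolation=3),cv2.resize(c,(400,400),interpolation=3)]))
E
```

```text
[-0.26494225  0.25706998  0.07142418]
```

View pics/e.png

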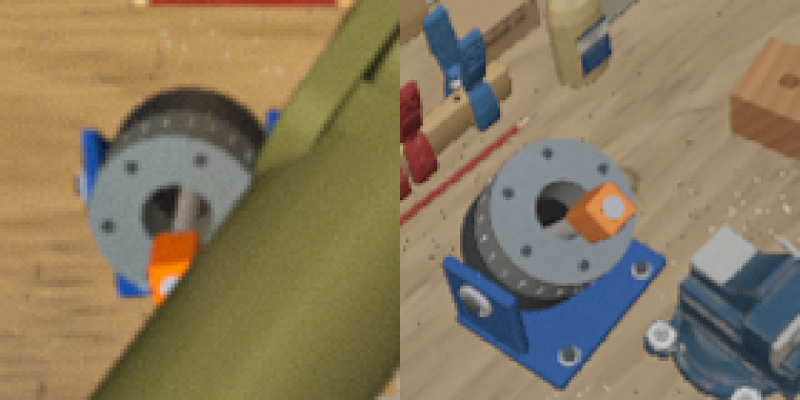

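The pin stands in the port, but the arm partly hides the top view. I'll move away to check its seating.

Request:
apply_moves --rows '[0, 1, 0, 0, 60, 0, 1, 0, 0, 60, 0, 1, 0, 0, 60, 0, 1, 0, 0, 60, 0, 1, 0, 0, 60]'

```text
time: 17.7
ee_pos: [511.2, -376.7, 291.9]
eef_rot: [-0.001, 0.998, 0.062, 0.0]
force: [0.4, 0.2, 0.9]
width: 60.2
gripper_force: 0.0
```

```bash
python3 - <<'E'
from workcell import get_image,robot
import cv2,pickle
print(robot.get_state()["q"])
o=[]
for n,(x,y) in(("top",(140,180)),("scene",(190,235))):
    d=get_image(n);pickle.dump(d,open(n+"3.pkl","wb"));o.append(cv2.resize(d["frame"][y:y+60,x:x+60,::-1],(400,400),interpolation=3))
cv2.imwrite("pics/f.png",cv2.hconcat(o))
E
```

```text
[-0.13089547  0.37760796  0.9669142   1.4392548  -0.31075023  1.48545049
 -0.61841272]
```

View pics/f.png

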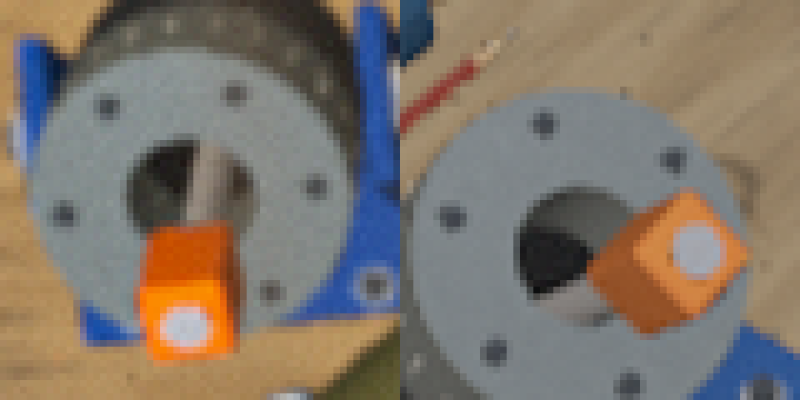

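```bash
python3 - <<'E'
from h import *
f=lambda x,y,ox,oy:((x+.5)/400*60+ox-.5,(y+.5)/400*60+oy-.5)
n=np.r_[-.4963,-.061,.866];x=np.r_[.8595,.1057,.5];y=np.cross(n,x);m=np.array([500.4,-75.1,148])
P=tri(f(300,250,190,235),f(187,326,140,180));r=P-m;print(P,r@x,r@y,r@n)
E
```

```text
[449.3216286  -83.04381954 191.23065222] -23.12619583240781 -1.651919251863223 63.272513537343855
```

```bash
python3 -c "
from workcell import robot
print(robot.finish_job())"
```

```text
the job is handed in; nothing more can be done
None
```

The locking pin is in the hidden hole, down to the bottom as far as I could measure (handle top 63 mm above the port mouth, as expected), and released. It leans a few degrees in the hole's play. The bystander objects were never approached, and I handed the job in at about 18 s; no verdict came back.

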